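# Lock the specimen block in the polishing jig with the extension bar

## Robot

A 7-joint arm with a two-finger parallel gripper is mounted at the origin on the work surface. World frame = base frame: x ahead of the robot, y to its left, z up, the work surface at z = 0. Lengths are in m, angles in rad, forces in N, time in s.
With the tool pointing down it reaches from about 0.4 to 0.85 m from the base axis. Payload 6.9 kg.
Tool frame: the origin (TCP) lies midway between the tips of the shut fingers; the grasp point (between the pads) lies 19 mm behind it (grasp_offset is the distance from the TCP to the grasp point, in m); z points along the fingers, y is the line along which they close (so a half turn about z gives the same grasp; the last joint's range is limited). The gripper opens to 85 mm and grips with 20 to 120 N. Pads are 22 mm wide; open, the fingers measure 114 mm over their backs; the gripper's body (76 mm by 85 mm) begins 54 mm behind the grasp point. The pads swing forward as they close: fully open they stand 13 mm farther back than shut.
Start: joints at [1.355, 0.507, -0.238, 1.5, 0.126, 1.149, -0.155], TCP at [0.197, -0.593, 0.231] pointing down, gripper open.
Joint ranges: [-3.08, 3.08], [-0.24, 2.05], [-1.43, 1.35], [0, 2.5], [-1.52, 4.66], [0.17, 1.96], [-2.89, 2.89]. Speed limits (rad/s): [2.39, 2.39, 3.14, 3.14, 3.14, 3.14, 3.14].

## Interface

Orientations are given as [roll, pitch, yaw] about the fixed x, y, z axes, in that order (R = Rz(yaw) Ry(pitch) Rx(roll)).
In Python, from station import get_obs, read_camera, sign_off, grasp_offset gives the robot as it stands.
- The arm moves only by the tool move_arm, never from a script. Its argument "motion" is one flat list of numbers, 7 for each row, row after row: the shift along the world's x, y, z in m, then the turn, a rotation vector about the world's x, y, z in rad, then the opening, from -1 (shut) to 1 (fully open), so that 0 is half open. In form: [dx, dy, dz, wx, wy, wz, claw, dx, dy, dz, wx, wy, wz, claw, ...]. A call has 1 to 12 rows; each row is the pose to reach, as a shift and turn from the pose commanded when the call began; what a row does not reach only later rows make up. A row lasts 1/12 s, in which the tool goes at most 41.7 mm and 7.16 degrees, less where a joint would pass 70% of its speed; a pose out of reach is approached as far as the arm can. A call with a gripper value outside its range is refused whole. The fingers move at their own pace and stop on an object; "newtons" is the grip in N (left out, the last holds). Time passes only in rows, so rows that repeat a pose let the fingers close. It gives the time, the measured TCP pose, the force, the opening and the grip force at its end, in the units of the state.
- get_obs(): the state, without advancing time (a new reading comes with each control period).
- read_camera(name): name is "scene" or "top" or "wrist"; returns a dict with "frame" (420x560x3 uint8, red, green, blue), "camera_matrix" (3x3 intrinsics, pixels), "distortion" ([k1, k2, p1, p2, k3] as OpenCV has them; the pictures are not rectified), "rvec" (rotation vector, rad) and "tvec" (3), from world to camera coordinates, as OpenCV has them. Camera axes: x right, y down, z forward; pixel columns grow to the right and rows downward; lengths in m; the calibration is good to about 2 mm. A picture is of the moment at which its call begins. There is no depth.
- sign_off(): hands the job in; it is judged then, once.
The state is a dict: "t": time; "joint_pos": joint angles; "dq": joint speeds; "tau": joint torques, N m; "tool_pos": TCP position; "eef_rot": TCP orientation; "wrist_force": force on the tool from outside, world axes, zero at the start; "ft_torque": the same for the moment, N m; "grip_width": finger opening in m; "grip_force": force on a finger pad.
Only numpy, scipy, OpenCV 4.12 (cv2) and the standard library are available. Lean on these libraries where they do the work, as an engineer would, in place of code of your own. Each camera call takes 0.05 s, during which the arm holds its last target. There are 200 camera calls.

## Task

Clamp the clear specimen block in the jig: take the extension bar from its wooden rest, slip its socket fully home on the short handle of the toggle clamp and, with the bar, ease the handle over its dead point until it locks against its stop, without straining or slamming it and without touching the handle with the gripper. Then draw the bar off, lay it back in its rest and let go, leaving the block pressed in place and the other things undisturbed.

Things in the scene. Friction and masses are not known exactly. Their poses are not given: they have to be found in the camera images.
- bar_mid (a point): Centre of the extension bar: a straight steel square bar, 240 mm long, 23 x 23 mm, about 0.35 kg, black rubber sleeve on its closed end, open socket in the other. Near its centre of mass: grip it here from above across its width. x runs along the bar to the socket mouth, z up. At the start it lies level in the rest, this point 45.5 mm above the bench.
- bar_mouth (a point): Centre of the bar's socket mouth, 120 mm from the bar's centre along its x axis; the socket is square, 15 x 15 mm inside, 4 mm walls, 70 mm deep. Axes as the bar's.
- socket_end (a point): Centre of the closed inner end of the socket, 50 mm from the bar's centre along its x axis, 70 mm inside the mouth; axes as the bar's.
- bar: The same bar as a whole; origin at the middle of its underside, 11.5 mm below its centre; axes as the bar's.
- rest: Wooden bar rest, fixed: base 200 (x) x 70 (y) x 10 mm, two upright cradles at x = -85 and +85 mm, each 16 mm thick, seats 34 mm above the bench, slot about 38 mm wide at the seat and wider above, 56 mm high in all; gripper room between the cradles. Origin under its middle; x along the bar that lies in it, mouth towards +x.
- jig: Polishing jig, fixed: aluminium plate 217 x 170 x 15 mm (x from -35 to 182 mm) with a push-type toggle clamp lying on its side (handle swings level on the -x side), grey drive housing (66 mm high), plunger with pad, side guides and a fence (inner face at x = 153 mm). Origin on the bench under the handle's pivot; +x is the way the plunger pushes.
- pivot (a point): The vertical pivot axis of the clamp handle, 50 mm above the bench, the height of the handle's centre line; axes as the jig's.
- handle: The clamp's short handle: a round steel rod, 12 mm thick, round-ended, level, 50 mm above the bench. Origin on the bench under the pivot; x points along it away from the pivot; free from the hub (21 mm radius) to its end at 95 mm. With the socket home, its end touches the socket's inner end and the mouth is 25 mm from the pivot; play about 1.5 mm all round.
- stub_tip (a point): The free round end of the clamp's handle rod, 95 mm from the pivot axis, 50 mm above the bench; axes as the rod's.
- clamp (a joint): Handle angle, rad, counter-clockwise seen from above. 0: fully open (rod points to the jig's -x, swung 0.64 rad to its +y side). 1.27: locked at the stop (0.63 rad to the -y side). A spring resists, up to about 1.4 N m near 0.5 (10 N at the bar's centre), vanishes at the dead point (about 1.14) and pulls shut beyond; let go earlier, it springs back.
- pad: Rubber-faced pad of the plunger, 30 x 30 mm, on a light spring; moves 26 mm towards the fence as the handle is thrown. Its origin is at the jig's origin when open and shifts with it.
- block: Clear resin block with a beetle inside, 50 x 60 mm and 44 mm high, 0.17 kg, lying loose on the jig plate between the pad and the fence. Origin at the middle of its underside. The clamp itself pushes it to the fence (centre then at x = 128 mm in the jig's frame).
- beaker: Glass beaker, 72 mm wide, 95 mm high, a bystander. Origin under its middle.
- dish: Glass Petri dish, 90 mm wide, 16 mm high, a bystander. Origin under its middle.
- slidebox: Blue plastic slide box, 75 x 100 x 32 mm, a bystander. Origin under its middle.
Mind the look-alikes: they are no part of the job. Of the things that look like the block, the largest one is meant. There is more than one size of the bar; the job needs the larger.

How it is judged:
On the way, in this order (a step that is already met when the one before it is completed fails the run):
1. the bar's socket is fully home on the open handle (rod end within 8 mm of the socket's inner end) (distance between stub_tip and socket_end below 0.008 m and value of joint clamp below 0.6 rad), for 0.2 s.
2. the handle is thrown past its dead point to its stop with the bar still on it (rod end within 20 mm of the socket's inner end) (value of joint clamp above 1.22 rad and distance between stub_tip and socket_end below 0.02 m), for 0.1 s.
At the end, for the whole second after the job is handed in: Handle locked at its stop (above 1.22 rad), pad pressing the block with over 3 N, block within 4 mm of the fence, bar lying still and level in both cradles of its rest, its centre within 30 mm of the rest's middle and within 0.25 rad of its direction (value of joint clamp above 1.22 rad and contact force between pad and block above 3 N and x of block in the frame of jig between 0.124 and 0.132 m and horizontal distance between bar_mid and rest below 0.03 m and angle between the x axis of bar and the x axis of rest, either way round below 0.25 rad and z of bar_mid in the frame of rest between 0.04 and 0.051 m and contact force between bar and rest above 1 N and linear speed of bar below 0.02 m/s); the robot touches nothing.
It fails at once if the gripper or the arm touches the clamp's handle (contact force between any of the fingers, the arm and handle above 1 N).
It fails at once if the handle is strained: more than 45 N between bar and handle (contact force between bar and handle above 45 N).
It fails at once if the handle slams shut or flies back (over 3 rad/s) (velocity of joint clamp above 3 rad/s or velocity of joint clamp below -3 rad/s).
It fails at once if a bystander is disturbed (moved over 30 mm) (distance of any of beaker, dish, slidebox from where it was at the start of the episode above 0.03 m).
It also fails if it takes over 72 s, if anything falls off the work surface, if the arm or the gripper's body presses on something with over 40 N, if the wrist force passes 120 N, or if a joint passes its speed limit or range.

## Working session

There is one attempt and no reset: what is moved stays moved. The work goes in short steps, Python scripts to look and compute and a tool call to move; the robot and the scene stay as the last step left them, time stands still between calls to the robot, and variables do not carry over. Pictures are saved under pics/ and viewed, at most 10 in all, crops included, and the job is handed in when it is done.

Besides the shell and the picture viewer there is one more tool, called after "Call:" by a JSON object that holds its "fn" and its "kwargs". move_arm: Moves the arm, as the interface text tells. Its arguments: {"type":"object","properties":{"motion":{"type":"array","items":{"type":"number"}},"newtons":{"type":"number"}},"required":["motion"]}

```bash
ls; mkdir -p pics
cat > h.py <<'E'
import numpy as np, cv2
from station import get_obs, read_camera, sign_off, grasp_offset
def snap(n,fn=None):
    c=read_camera(n)
    if fn: cv2.imwrite('pics/'+fn,c['frame'][:,:,::-1])
    return c
def ray(c,px,z):
    "pixels -> world points on plane z"
    p=cv2.undistortPoints(np.array(px,float).reshape(-1,1,2),c['camera_matrix'],np.array(c['distortion'],float)).reshape(-1,2)
    R=cv2.Rodrigues(np.array(c['rvec'],float))[0]; t=np.array(c['tvec'],float).ravel()
    o=-R.T@t; d=np.c_[p,np.ones(len(p))]@R
    return o+d*((np.asarray(z)-o[2])/d[:,2])[:,None]
def proj(c,P):
    return cv2.projectPoints(np.array(P,float).reshape(-1,1,3),np.array(c['rvec'],float),np.array(c['tvec'],float),c['camera_matrix'],np.array(c['distortion'],float))[0].reshape(-1,2)
E
python3 - <<'E'
from h import *
o=get_obs();print({k:np.round(v,3) for k,v in o.items()},grasp_offset)
for n in('scene','top','wrist'):
    c=snap(n,n+'0.png');R=cv2.Rodrigues(c['rvec'])[0];print(n,-R.T@np.ravel(c['tvec']),R[2])
E
```

```text
pics
{'t': np.float64(0.0), 'joint_pos': array([ 1.356,  0.508, -0.238,  1.501,  0.126,  1.149, -0.155]), 'dq': array([ 0.   , -0.001,  0.002,  0.001, -0.   ,  0.001,  0.003]), 'tau': array([ 1.0000e-03, -6.2059e+01, -2.1860e+00, -2.4965e+01,  1.3000e-02,
        1.2000e-02,  0.0000e+00]), 'tool_pos': array([ 0.197, -0.593,  0.23 ]), 'eef_rot': array([-3.14 ,  0.   ,  0.321]), 'wrist_force': array([-0.343, -0.189, -0.037]), 'ft_torque': array([ 0.033, -0.013,  0.039]), 'grip_force': np.float64(0.0), 'grip_width': np.float64(0.086)} 0.0187
scene [1.09908799 0.61741    0.73471209] [-0.5304133  -0.5447396  -0.64955407]
top [0.28957271 0.03937171 1.63337924] [ 1.49599989e-01  9.11984275e-06 -9.88746602e-01]
wrist [ 0.27522295 -0.56769244  0.37257107] [-0.30127216 -0.09785255 -0.94850407]
```

View pics/top0.png

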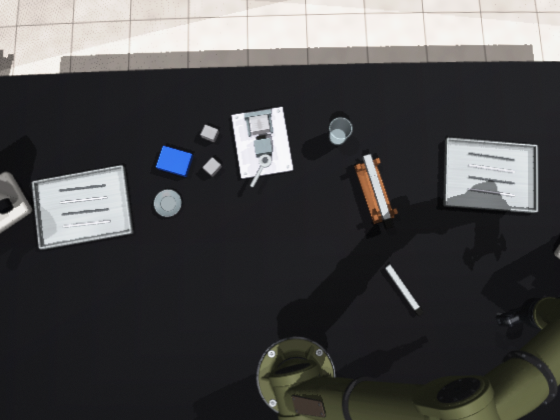

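View pics/scene0.png

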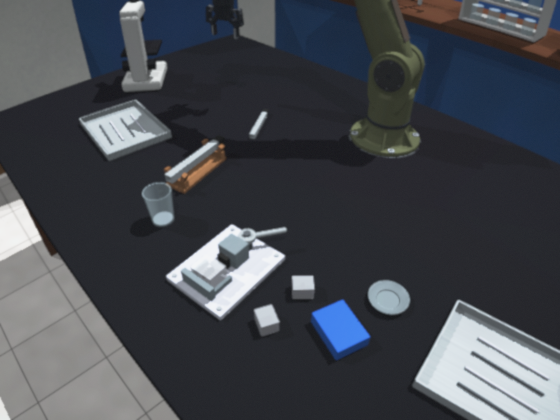

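Run:
```python
from h import *
a=cv2.imread('pics/top0.png'); b=cv2.imread('pics/scene0.png')
A=cv2.resize(a[100:240,225:405],(720,560),interpolation=cv2.INTER_CUBIC)
B=cv2.resize(b[130:320,140:320],(720,760)[:2],interpolation=cv2.INTER_CUBIC)
cv2.imwrite('pics/topc.png',A)
cv2.imwrite('pics/scenec.png',cv2.resize(b[130:320,130:320],(600,600),interpolation=cv2.INTER_CUBIC))
```

```text
(no output)
```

View pics/topc.png

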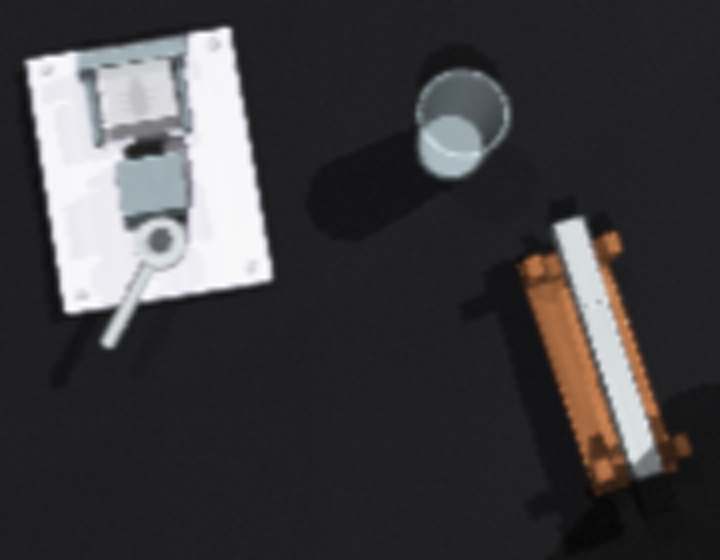

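View pics/scenec.png

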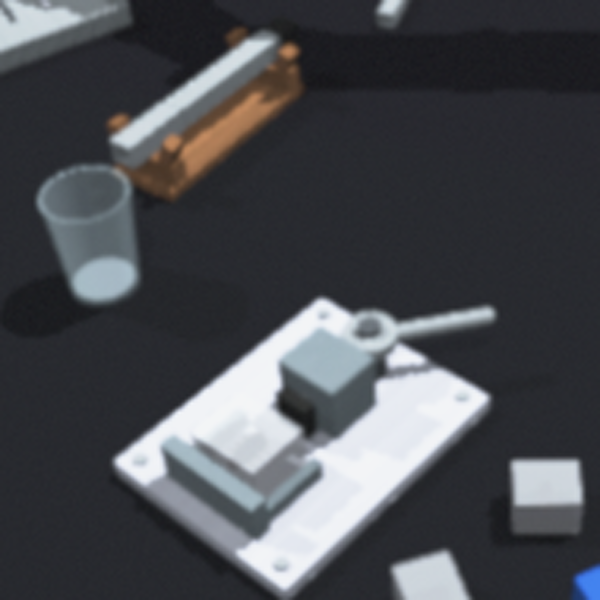

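The top crop shows the pivot hub at (161,240), the rod tip at (109,345), and the bar from (570,220) to (645,470) with the dark sleeve below it. The mouth faces away from the robot. The jig plate corners are at (26,60), (231,28), (272,280) and (66,313).

Run:
```python
from h import *
c=snap('top');s=snap('scene')
f=lambda L:[(225+u/4-.375,100+v/4-.375) for u,v in L]
pc=ray(c,f([(26,60),(231,28),(272,280),(66,313)]),[.015]*4);print('plate',pc.round(4))
e=(pc[0]+pc[1]-pc[2]-pc[3])/2;e2=(pc[0]+pc[3]-pc[1]-pc[2])/2;print(np.linalg.norm(e),np.linalg.norm(e2),'yaw',np.arctan2(e[1],e[0]),np.arctan2(-e2[0],e2[1]))
# housing/hub: pivot
m=pc.mean(0);x=e/np.linalg.norm(e);print('pivot from plate',m-x*(.0735))
h=ray(c,f([(161,240)]),[.06]);print('hub',h)
# bar: bright contour in crop
def barmask(fr):
    hsv=cv2.cvtColor(fr,cv2.COLOR_RGB2HSV)
    return ((hsv[...,2]>90)&(hsv[...,1]<70)).astype('uint8')
M=barmask(c['frame'])
cs,_=cv2.findContours(M,cv2.RETR_EXTERNAL,cv2.CHAIN_APPROX_NONE)
for k in cs:
    if cv2.contourArea(k)<60: continue
    u,v=k.reshape(-1,2).mean(0)
    if 340<u<420 and 150<v<320:
        w=ray(c,k.reshape(-1,2),np.full(len(k),.057))
        r=cv2.minAreaRect((w[:,:2]*1000).astype('float32'));print('bar',r,cv2.boxPoints(r).round(1).tolist())
# rod: ray points
print('rod',ray(c,f([(109,345),(152,268)]),[.053]*2))
# cradle posts, orange contour
hsv=cv2.cvtColor(c['frame'],cv2.COLOR_RGB2HSV);O=((hsv[...,0]<18)&(hsv[...,1]>110)&(hsv[...,2]>60)).astype('uint8');O[:130]=0;O[240:]=0
p=cv2.findNonZero(O).reshape(-1,2);p=p[(p[:,0]>340)&(p[:,0]<410)];r=cv2.minAreaRect(p.astype('float32'));print('rest px',r)
w=ray(c,f([(538,265),(607,243),(606,470),(680,447)]),[.056]*4);print('posts',w,w.mean(0))
```

```text
plate [[ 0.8463  0.1862  0.015 ]
 [ 0.869   0.0156  0.015 ]
 [ 0.6539 -0.0116  0.015 ]
 [ 0.6312  0.1563  0.015 ]]
0.21694916457005345 0.17075129876621106 yaw 0.13222176825570292 0.133446870666861
pivot from plate [0.6772588  0.07694461 0.015     ]
hub [[0.67868745 0.07675615 0.06      ]]
bar ((267.3841247558594, -334.6726989746094), (157.67654418945312, 20.923583984375), 31.98348045349121) [[195.0, -367.6000061035156], [206.10000610351562, -385.29998779296875], [339.79998779296875, -301.79998779296875], [328.70001220703125, -284.0]]
bar ((584.9695434570312, -272.67071533203125), (211.6646270751953, 27.566299438476562), 14.646658897399902) [[479.1000061035156, -286.1000061035156], [486.1000061035156, -312.79998779296875], [690.7999877929688, -259.20001220703125], [683.9000244140625, -232.60000610351562]]
rod [[0.59647218 0.11993666 0.053     ]
 [0.65778442 0.08459269 0.053     ]]
rest px ((375.93231201171875, 190.02296447753906), (62.06540298461914, 26.40549087524414), 71.2413558959961)
posts [[ 0.65120537 -0.22186639  0.056     ]
 [ 0.66770418 -0.27789751  0.056     ]
 [ 0.48580451 -0.26676554  0.056     ]
 [ 0.50232989 -0.32606381  0.056     ]] [ 0.57676099 -0.27314832  0.056     ]
```

Call:
{"fn": "move_arm", "kwargs": {"motion": [0.37,0.315,-0.03,0,0,-0.06,1,0.37,0.315,-0.03,0,0,-0.06,1,0.37,0.315,-0.03,0,0,-0.06,1,0.37,0.315,-0.03,0,0,-0.06,1,0.37,0.315,-0.03,0,0,-0.06,1,0.37,0.315,-0.03,0,0,-0.06,1,0.37,0.315,-0.03,0,0,-0.06,1,0.37,0.315,-0.03,0,0,-0.06,1,0.37,0.315,-0.03,0,0,-0.06,1,0.37,0.315,-0.03,0,0,-0.06,1,0.37,0.315,-0.03,0,0,-0.06,1,0.37,0.315,-0.03,0,0,-0.06,1]}}

```text
t: 1.25
tool_pos: [0.57, -0.2739, 0.201]
eef_rot: [-3.14, -0.002, 0.264]
wrist_force: [-0.3, -0.2, 0.1]
grip_width: 0.0853
grip_force: 0.0
```

Call:
{"fn": "move_arm", "kwargs": {"motion": [0,0,0,0,0,0,1,0,0,0,0,0,0,1]}}

```text
t: 1.42
tool_pos: [0.5684, -0.2757, 0.2007]
eef_rot: [-3.14, -0.0, 0.265]
wrist_force: [-0.7, 0.0, -0.5]
grip_width: 0.0855
grip_force: 0.0
```

Run:
```python
from h import *
o=get_obs();print(o['tool_pos'],o['eef_rot'],o['joint_pos'].round(2))
c=snap('wrist','w1.png');print(cv2.Rodrigues(c['rvec'])[0][2],c['camera_matrix'])
```

```text
[ 0.5683661  -0.27572474  0.20073112] [-3.14039484e+00 -4.59348134e-05  2.65182396e-01] [ 0.58  0.54 -0.27  1.53  0.16  1.09 -1.04]
[-0.30611873 -0.0812826  -0.94851698] [[320.44163856   0.         276.57588894]
 [  0.         320.44163856 216.90419643]
 [  0.           0.           1.        ]]
```

View pics/w1.png

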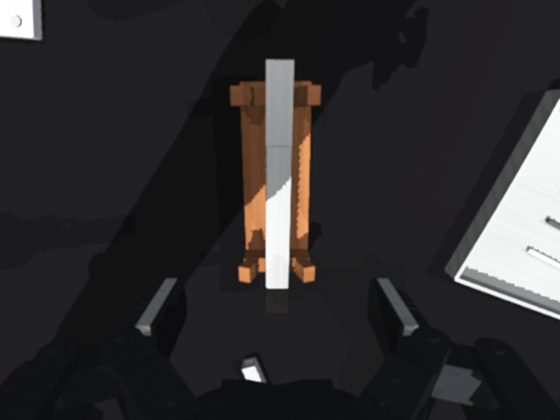

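The wrist view shows the bar in its rest. The mouth end is at (280,60), the steel ends at (277,289), and the dark sleeve runs to about (277,312). Edges are at u 265 and 294.

```bash
cat > bar.py <<'E'
from h import *
c=snap('wrist')
w=ray(c,[(280,60),(277,288.5),(277,312)],[.057]*3);print(w.round(4))
d=w[0]-w[1];yaw=np.arctan2(d[1],d[0]);print('yaw',yaw,'lens',np.linalg.norm(d),np.linalg.norm(w[0]-w[2]))
g=cv2.cvtColor(c['frame'],cv2.COLOR_RGB2HSV)
L=[]
for v in range(70,285,5):
    r=(g[v,:,1]<60)&(g[v,:,2]>95); u=np.where(r[250:310])[0]+250
    if 18<len(u)<34:
        P=ray(c,[(u.min()-.5,v),(u.max()+.5,v)],[.057]*2);L.append(np.r_[P.mean(0)[:2],np.linalg.norm(P[0]-P[1])])
L=np.array(L);k=np.polyfit(L[:,0],L[:,1],1);yaw=np.arctan(k[0]);print('fit yaw',yaw,'width',np.median(L[:,2]),len(L))
m=w[0,:2];m[1]=np.polyval(k,m[0]);print('centre',m-.12*np.array([np.cos(yaw),np.sin(yaw)]))
E
python3 bar.py
```

```text
[[ 0.6857 -0.2497  0.057 ]
 [ 0.4799 -0.3021  0.057 ]
 [ 0.4525 -0.3094  0.057 ]]
yaw 0.24933852268637724 lens 0.21236794427320824 0.24070023333585208
fit yaw 0.25352685413950077 width 0.023568914732007278 43
centre [ 0.56953774 -0.27708679]
```

Call:
{"fn": "move_arm", "kwargs": {"motion": [0.001,-0.001,-0.04,0,0,-0.012,1,0.001,-0.001,-0.08,0,0,-0.012,1,0.001,-0.001,-0.11,0,0,-0.012,1,0.001,-0.001,-0.14,0,0,-0.012,1,0.001,-0.001,-0.16,0,0,-0.012,1,0.001,-0.001,-0.173,0,0,-0.012,1,0.001,-0.001,-0.173,0,0,-0.012,1,0.001,-0.001,-0.173,0,0,-0.012,1]}}

```text
t: 2.18
tool_pos: [0.5668, -0.2807, 0.0281]
eef_rot: [-3.141, 0.001, 0.246]
wrist_force: [1.3, 0.4, 0.3]
grip_width: 0.0856
grip_force: 0.0
```

Call:
{"fn": "move_arm", "kwargs": {"motion": [0,0,0,0,0,0,-1,0,0,0,0,0,0,-1,0,0,0,0,0,0,-1,0,0,0,0,0,0,-1,0,0,0,0,0,0,-1,0,0,0,0,0,0,-1,0,0,0,0,0,0,-1,0,0,0,0,0,0,-1], "newtons": 60}}

```text
t: 2.85
tool_pos: [0.5684, -0.279, 0.0291]
eef_rot: [3.141, -0.001, 0.249]
wrist_force: [-1.2, 0.6, 6.3]
grip_width: 0.0219
grip_force: 60.1
```

Call:
{"fn": "move_arm", "kwargs": {"motion": [0,0,0.02,0,0,0,-1,0,0,0.05,0,0,0,-1,0,0,0.08,0,0,0,-1,0,0,0.11,0,0,0,-1,0,0,0.13,0,0,0,-1,0,0,0.13,0,0,0,-1,0,0,0.13,0,0,0,-1]}}

```text
t: 3.43
tool_pos: [0.5681, -0.2792, 0.1585]
eef_rot: [3.141, -0.001, 0.249]
wrist_force: [-0.7, -0.2, -4.4]
grip_width: 0.0219
grip_force: 59.8
```

Run:
```python
from h import *
for i in range(3):
    o=get_obs();print(o['tool_pos'].round(4),o['eef_rot'].round(4),o['wrist_force'].round(1),o['ft_torque'].round(3),o['joint_pos'].round(2)); c=snap('wrist',f'w2.png')
```

```text
[ 0.5681 -0.2792  0.1585] [ 3.1408e+00 -7.0000e-04  2.4870e-01] [-0.7 -0.2 -4.4] [-0.013 -0.022  0.008] [ 0.58  0.58 -0.26  1.58  0.17  1.   -1.06]
[ 0.5672 -0.2789  0.157 ] [-3.1406e+00  1.6000e-03  2.4880e-01] [ 0.5  1.  -5.1] [ 0.039 -0.065 -0.034] [ 0.58  0.58 -0.26  1.58  0.17  1.   -1.06]
[ 0.5668 -0.2787  0.1563] [-3.1396e+00  2.7000e-03  2.4880e-01] [-0.4  0.1 -4. ] [-0.018 -0.041  0.006] [ 0.58  0.59 -0.26  1.58  0.17  1.   -1.06]
```

View pics/w2.png

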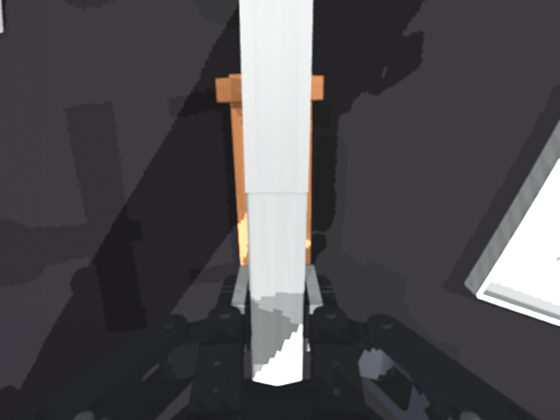

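Call:
{"fn": "move_arm", "kwargs": {"motion": [-0.003,0.02,0.03,0,0,-0.02,-1,-0.006,0.06,0.05,0,0,-0.1,-1,-0.009,0.09,0.05,0,0,-0.2,-1,-0.012,0.12,0.05,0,0,-0.3,-1,-0.016,0.155,0.05,0,0,-0.4,-1,-0.02,0.19,0.05,0,0,-0.5,-1,-0.023,0.22,0.05,0,0,-0.58,-1,-0.026,0.25,0.05,0,0,-0.65,-1,-0.03,0.28,0.05,0,0,-0.7,-1,-0.033,0.31,0.05,0,0,-0.74,-1,-0.035,0.334,0.05,0,0,-0.756,-1,-0.035,0.334,0.05,0,0,-0.756,-1]}}

```text
t: 4.58
tool_pos: [0.5314, 0.0619, 0.2068]
eef_rot: [-3.14, 0.004, -0.5]
wrist_force: [0.2, 1.1, -4.5]
grip_width: 0.0217
grip_force: 60.3
```

Call:
{"fn": "move_arm", "kwargs": {"motion": [0,0,0,0,0,0,-1,0,0,0,0,0,0,-1,0,0,0,0,0,0,-1]}}

```text
t: 4.83
tool_pos: [0.5328, 0.0534, 0.2074]
eef_rot: [3.14, 0.001, -0.509]
wrist_force: [0.1, 0.1, -4.2]
grip_width: 0.0218
grip_force: 60.3
```

Run:
```python
from h import *
o=get_obs();print(o['tool_pos'],o['eef_rot'])
c=snap('wrist','w3.png');np.savez('w3.npz',**c)
```

```text
[0.53282227 0.05335374 0.20743258] [ 3.13999108e+00  8.23919037e-04 -5.08882647e-01]
```

View pics/w3.png

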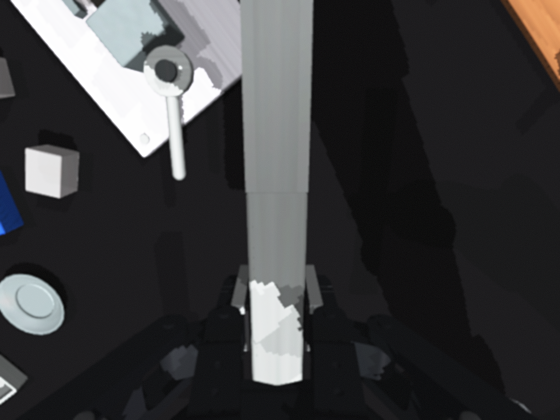

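The wrist view shows the rod from (172,97) to its round end at about (180,179), with the hub at (168,70). The bar is held straight up the middle, with edges at about u 245 and 310.

```bash
cat > rod.py <<'E'
from h import *
c=dict(np.load('w3.npz'));o=get_obs()
F=c['frame'].astype(int).max(2)
# rod: rows over dark background
L=[]
for v in range(130,174,2):
    u=np.where(F[v,160:200]>100)[0]+160; L.append((u.min(),u.max(),v))
L=np.array(L);print(L[::5].tolist())
v=[r for r in range(165,190) if (F[r,172:190]>100).any()];print('tip row',max(v))
P=ray(c,np.c_[(L[:,0]+L[:,1])/2,L[:,2]],np.full(len(L),.05))
k=np.polyfit(P[:,0],P[:,1],1);yaw=np.arctan(k[0])
tip=ray(c,[(180,max(v)+.5)],[.05])[0];tip[1]=np.polyval(k,tip[0])
d=np.array([np.cos(yaw),np.sin(yaw)]);print('rod yaw',yaw,'tip',tip,'pivot',tip[:2]+.095*d,'hub',ray(c,[(168,70)],[.058]))
# bar axis
zt=o['tool_pos'][2]+.0164+.0115
g=cv2.GaussianBlur(F.astype('float32'),(3,3),0)
B=[]
for v in range(110,260,4):
    dg=np.diff(g[v]);a=225+np.argmax(dg[225:262])+.5;b=292+np.argmin(dg[292:325])+.5;B.append((a,b,v))
B=np.array(B)
A1=ray(c,B[:,[0,2]],np.full(len(B),zt));A2=ray(c,B[:,[1,2]],np.full(len(B),zt))
wd=np.linalg.norm(A1-A2,axis=1);ok=abs(wd-np.median(wd))<.001;M=(A1+A2)[ok]/2;kb=np.polyfit(M[:,0],M[:,1],1)
y=np.arctan(kb[0]);print('bar yaw',y,'width',np.median(wd),ok.sum(),'width near/far',wd[-3:],wd[:3])
t=o['tool_pos'];print('lateral of bar axis vs tcp',(np.polyval(kb,t[0])-t[1])*np.cos(y))
E
python3 rod.py
```

```text
[[160, 181, 130], [160, 182, 140], [170, 183, 150], [171, 183, 160], [172, 184, 170]]
tip row 179
rod yaw -0.3659728018072629 tip [0.59525624 0.12236755 0.05      ] pivot [0.68396497 0.08837105] hub [[0.67885817 0.07677014 0.058     ]]
bar yaw -0.5073078403384743 width 0.022884983233986335 38 width near/far [0.02253765 0.02263949 0.02235028] [0.02306371 0.02314143 0.02287814]
lateral of bar axis vs tcp 8.94763475376551e-05
```

```bash
sed -i 's/range(130,174,2)/range(148,174,1)/' rod.py; python3 rod.py
```

```text
[[170, 182, 148], [170, 183, 153], [171, 183, 158], [171, 184, 163], [172, 184, 168], [172, 185, 173]]
tip row 179
rod yaw -0.5114696574284293 tip [0.59525624 0.12502016 0.05      ] pivot [0.67809872 0.07852152] hub [[0.67885817 0.07677014 0.058     ]]
bar yaw -0.5073078403384743 width 0.022884983233986335 38 width near/far [0.02253765 0.02263949 0.02235028] [0.02306371 0.02314143 0.02287814]
lateral of bar axis vs tcp 8.94763475376551e-05
```

Call:
{"fn": "move_arm", "kwargs": {"motion": [-0.015,0.035,0,0,0,0,-1,-0.03,0.07,0,0,0,0,-1,-0.045,0.105,-0.01,0,0,0,-1,-0.06,0.139,-0.03,0,0,0,-1,-0.06,0.139,-0.06,0,0,0,-1,-0.06,0.139,-0.09,0,0,0,-1,-0.06,0.139,-0.12,0,0,0,-1,-0.06,0.139,-0.15,0,0,0,-1,-0.06,0.139,-0.165,0,0,0,-1,-0.06,0.139,-0.174,0,0,0,-1,-0.06,0.139,-0.174,0,0,0,-1,-0.06,0.139,-0.174,0,0,0,-1]}}

```text
t: 5.88
tool_pos: [0.4737, 0.1935, 0.0345]
eef_rot: [-3.142, -0.0, -0.508]
wrist_force: [-0.3, -0.7, -3.6]
grip_width: 0.0224
grip_force: 60.2
```

Run:
```python
from h import *
for i in range(3):
    o=get_obs();print(o['tool_pos'].round(4),o['eef_rot'].round(4),o['wrist_force'].round(1),o['ft_torque'].round(3));s=snap('scene','s2.png')
b=cv2.imread('pics/s2.png');t=o['tool_pos'];f=np.array([np.cos(-.507),np.sin(-.507),0])
p=proj(s,[t+f*.12+[0,0,.0164],[.595,.1242,.05]]);print(p)
u,v=p.mean(0).astype(int)
cv2.imwrite('pics/s2c.png',cv2.resize(b[v-50:v+50,u-65:u+65],(780,600),interpolation=cv2.INTER_CUBIC));print(u-65,v-50)
snap('top','t2.png')
```

```text
[0.4737 0.1935 0.0345] [-3.1415e+00 -2.0000e-04 -5.0830e-01] [-0.3 -0.7 -3.6] [ 0.004 -0.021 -0.026]
[0.474  0.1938 0.0352] [-3.1404e+00 -1.1000e-03 -5.0800e-01] [ 0.   1.9 -4.2] [-0.005 -0.05   0.007]
[0.4741 0.194  0.0355] [-3.1398e+00 -1.4000e-03 -5.0790e-01] [ 0.7  0.6 -5.2] [-0.012 -0.051 -0.014]
[[294.0734695  228.18319979]
 [285.83655109 229.54722209]]
224 178
```

View pics/s2c.png

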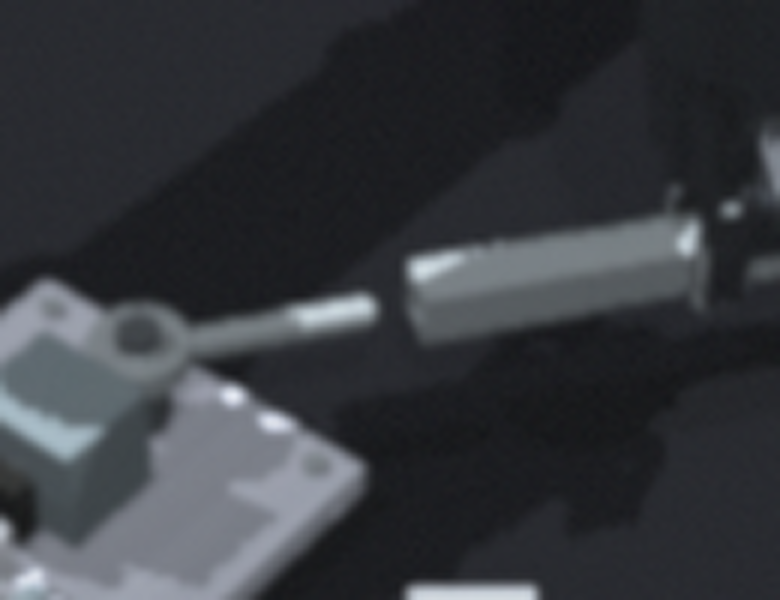

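The scene crop shows the rod tip at (372,307) and the mouth end's middle at (416,301), collinear to about 1 px. I'll make a small correction before inserting.

Call:
{"fn": "move_arm", "kwargs": {"motion": [-0.001,-0.002,-0.0015,0,0,0,-1,-0.001,-0.002,-0.0015,0,0,0,-1,-0.001,-0.002,-0.0015,0,0,0,-1,-0.001,-0.002,-0.0015,0,0,0,-1]}}

```text
t: 6.42
tool_pos: [0.4721, 0.1919, 0.033]
eef_rot: [-3.141, -0.0, -0.507]
wrist_force: [1.3, 0.5, -4.0]
grip_width: 0.022
grip_force: 60.3
```

```bash
cat > al.py <<'E'
from h import *
T=[];
for i in range(4):
    o=get_obs();T.append(np.r_[o['tool_pos'],o['eef_rot'][2],o['wrist_force'],o['ft_torque']]);c=snap('top')
t=np.mean(T,0);print(t.round(4))
pv=np.array([.678,.078]);y=-.508
r=pv-t[:2];print('dist to pivot along',r@[np.cos(y),np.sin(y)],'left offset',-(r@[-np.sin(y),np.cos(y)]))
# lines of bar top and rod in the top image
F=c['frame'].astype(int).max(2)
E
python3 al.py
python3 - <<'E'
from h import *
# compare rod and bar lines in top picture, scene picture
for n in('top','scene'):
    c=snap(n);F=cv2.GaussianBlur(c['frame'].max(2),(3,3),0).astype(float)
    y=-.508;f=np.array([np.cos(y),np.sin(y),0]);l=np.array([-np.sin(y),np.cos(y),0]);pv=np.array([.678,.078,.05])
    def prof(s,z,dirn):
        w=np.linspace(-.03,.03,121);P=pv-f*s+np.array([0,0,z])+dirn*w[:,None];p=proj(c,P).astype('float32')
        return w,cv2.remap(F.astype('float32'),p[:,0].reshape(1,-1),p[:,1].reshape(1,-1),1).ravel()
    for s in (.06,.07,.08,.085,.13,.14,.15,.16,.17):
        z=.0 if s<.1 else .0115
        w,g=prof(s,z,l);d=np.gradient(g);print(n,s,'edges mm',w[np.argmax(d)]*1e3,w[np.argmin(d)]*1e3,g.max().round())
E
```

```text
[ 0.4721  0.1919  0.0329 -0.5072  0.3362 -0.2131 -4.4281 -0.0164 -0.0334
 -0.0053]
dist to pivot along 0.23531746771284917 left offset -0.0006106556929372114
top 0.06 edges mm -7.5 14.499999999999998 176.0
top 0.07 edges mm -6.499999999999999 5.500000000000005 196.0
top 0.08 edges mm -4.999999999999997 5.500000000000005 201.0
top 0.085 edges mm -6.499999999999999 5.000000000000004 201.0
top 0.13 edges mm -14.499999999999998 10.500000000000002 190.0
top 0.14 edges mm -15.499999999999998 10.500000000000002 136.0
top 0.15 edges mm -14.499999999999998 10.000000000000002 126.0
top 0.16 edges mm -14.499999999999998 10.000000000000002 126.0
top 0.17 edges mm -15.0 3.500000000000003 117.0
scene 0.06 edges mm -9.499999999999998 6.499999999999999 126.0
scene 0.07 edges mm -9.499999999999998 4.5000000000000036 190.0
scene 0.08 edges mm -9.999999999999998 3.0000000000000027 202.0
scene 0.085 edges mm -10.499999999999998 3.0000000000000027 205.0
scene 0.13 edges mm -15.499999999999998 -4.499999999999997 173.0
scene 0.14 edges mm -16.5 30.0 137.0
scene 0.15 edges mm -13.999999999999998 30.0 134.0
scene 0.16 edges mm -15.0 30.0 133.0
scene 0.17 edges mm -13.499999999999998 9.500000000000002 133.0
```

Call:
{"fn": "move_arm", "kwargs": {"motion": [0.0004,0.0007,0,0,0,0,-1,0.005,-0.002,0,0,0,0,-1,0.0092,-0.0042,0,0,0,0,-1,0.0135,-0.0066,0,0,0,0,-1,0.018,-0.009,0,0,0,0,-1,0.0224,-0.0115,0,0,0,0,-1,0.0266,-0.0139,0,0,0,0,-1,0.0266,-0.0139,0,0,0,0,-1]}}

```text
t: 7.38
tool_pos: [0.5, 0.177, 0.0328]
eef_rot: [-3.141, -0.001, -0.509]
wrist_force: [-1.1, -0.8, -3.9]
grip_width: 0.0222
grip_force: 60.3
```

```bash
python3 al.py
```

```text
[ 0.4991  0.1776  0.0327 -0.5081 -0.5823  0.1211 -4.4921 -0.0166 -0.0267
  0.0211]
dist to pivot along 0.20475110148899678 left offset -4.572696595511138e-05
```

Call:
{"fn": "move_arm", "kwargs": {"motion": [0.0044,-0.0024,0,0,0,0,-1,0.0087,-0.0049,0,0,0,0,-1,0.0131,-0.0073,0,0,0,0,-1,0.0175,-0.0097,0,0,0,0,-1,0.0218,-0.0122,0,0,0,0,-1,0.0262,-0.0146,0,0,0,0,-1,0.0262,-0.0146,0,0,0,0,-1]}}

```text
t: 8.17
tool_pos: [0.5261, 0.1624, 0.0327]
eef_rot: [-3.141, -0.001, -0.509]
wrist_force: [-0.1, -0.2, -4.0]
grip_width: 0.0222
grip_force: 60.3
```

```bash
python3 al.py
```

```text
[ 0.5253  0.163   0.0327 -0.508  -0.055  -0.3428 -3.8711 -0.0174 -0.0169
 -0.0067]
dist to pivot along 0.17475840972751147 left offset -5.451674328812802e-05
```

Call:
{"fn": "move_arm", "kwargs": {"motion": [0.0044,-0.0024,0,0,0,0,-1,0.0087,-0.0049,0,0,0,0,-1,0.0131,-0.0073,0,0,0,0,-1,0.0175,-0.0097,0,0,0,0,-1,0.0205,-0.0114,0,0,0,0,-1,0.0227,-0.0126,0,0,0,0,-1,0.0227,-0.0126,0,0,0,0,-1]}}

```text
t: 8.95
tool_pos: [0.5481, 0.1503, 0.0327]
eef_rot: [-3.142, -0.0, -0.508]
wrist_force: [-0.6, 0.7, -4.4]
grip_width: 0.022
grip_force: 60.3
```

```bash
python3 al.py
```

```text
[ 0.5476  0.1506  0.0327 -0.5076 -0.7797  0.1945 -4.6436  0.0163 -0.056
  0.009 ]
dist to pivot along 0.14922930584440058 left offset 3.41976839431489e-05
```

Call:
{"fn": "move_arm", "kwargs": {"motion": [0.001,-0.0005,0,0,0,0,-1,0.0022,-0.0012,0,0,0,0,-1,0.0022,-0.0012,0,0,0,0,-1,0.0022,-0.0012,0,0,0,0,-1,0.0022,-0.0012,0,0,0,0,-1,0.0022,-0.0012,0,0,0,0,-1]}}

```text
t: 9.65
tool_pos: [0.5489, 0.1501, 0.0326]
eef_rot: [3.141, 0.001, -0.506]
wrist_force: [-3.9, 3.3, -3.2]
grip_width: 0.0219
grip_force: 60.6
```

```bash
python3 al.py
python3 - <<'E'
import numpy as np
# swing waypoints about pivot
pv=np.array([.678,.078]); r=.1465; y0=-.508
p=lambda a: pv-r*np.array([np.cos(y0+a),np.sin(y0+a)])
for k in range(0,34):
    a=.04*k; print(round(a,2),(p(a)-p(0)).round(4))
E
```

```text
[ 0.5489  0.1501  0.0326 -0.5065 -4.7135  3.2213 -3.3557  0.5294  0.8609
  0.0592]
dist to pivot along 0.1478976241196865 left offset 0.00022958043745852837
0.0 [0. 0.]
0.04 [-0.0027 -0.0052]
0.08 [-0.0053 -0.0105]
0.12 [-0.0076 -0.0158]
0.16 [-0.0097 -0.0213]
0.2 [-0.0116 -0.0269]
0.24 [-0.0133 -0.0325]
0.28 [-0.0147 -0.0381]
0.32 [-0.0159 -0.0439]
0.36 [-0.0169 -0.0497]
0.4 [-0.0176 -0.0555]
0.44 [-0.0182 -0.0613]
0.48 [-0.0184 -0.0672]
0.52 [-0.0185 -0.073 ]
0.56 [-0.0183 -0.0789]
0.6 [-0.0179 -0.0847]
0.64 [-0.0172 -0.0905]
0.68 [-0.0163 -0.0963]
0.72 [-0.0152 -0.1021]
0.76 [-0.0139 -0.1078]
0.8 [-0.0123 -0.1134]
0.84 [-0.0105 -0.119 ]
0.88 [-0.0085 -0.1245]
0.92 [-0.0062 -0.1299]
0.96 [-0.0038 -0.1352]
1.0 [-0.0011 -0.1405]
1.04 [ 0.0017 -0.1456]
1.08 [ 0.0048 -0.1506]
1.12 [ 0.0081 -0.1554]
1.16 [ 0.0116 -0.1602]
1.2 [ 0.0152 -0.1647]
1.24 [ 0.019  -0.1692]
1.28 [ 0.023  -0.1735]
1.32 [ 0.0272 -0.1776]
```

```bash
cat > sw.py <<'E'
import numpy as np
pv=np.array([.678,.078]); y0=-.508
p=lambda a,r=.149: pv-r*np.array([np.cos(y0+a),np.sin(y0+a)])
s=p(0,.1465)
for a in (np.arange(.035,.421,.035),np.arange(.455,.841,.035),np.arange(.875,1.281,.035)):
    a0=0 if a[0]<.1 else a[0]-.035
    print([round(float(x),4) for k in a for x in (*(p(k)-s),0,0,0,k-a0,-1)]); s=p(a[-1])
E
python3 sw.py
```

```text
[-0.0046, -0.0034, 0.0, 0.0, 0.0, 0.035, -1.0, -0.0069, -0.0081, 0.0, 0.0, 0.0, 0.07, -1.0, -0.0091, -0.0128, 0.0, 0.0, 0.0, 0.105, -1.0, -0.011, -0.0177, 0.0, 0.0, 0.0, 0.14, -1.0, -0.0128, -0.0226, 0.0, 0.0, 0.0, 0.175, -1.0, -0.0144, -0.0275, 0.0, 0.0, 0.0, 0.21, -1.0, -0.0159, -0.0325, 0.0, 0.0, 0.0, 0.245, -1.0, -0.0171, -0.0376, 0.0, 0.0, 0.0, 0.28, -1.0, -0.0182, -0.0427, 0.0, 0.0, 0.0, 0.315, -1.0, -0.0191, -0.0478, 0.0, 0.0, 0.0, 0.35, -1.0, -0.0199, -0.053, 0.0, 0.0, 0.0, 0.385, -1.0, -0.0204, -0.0582, 0.0, 0.0, 0.0, 0.42, -1.0]
[-0.0004, -0.0052, 0.0, 0.0, 0.0, 0.035, -1.0, -0.0006, -0.0104, 0.0, 0.0, 0.0, 0.07, -1.0, -0.0006, -0.0156, 0.0, 0.0, 0.0, 0.105, -1.0, -0.0004, -0.0208, 0.0, 0.0, 0.0, 0.14, -1.0, -0.0, -0.026, 0.0, 0.0, 0.0, 0.175, -1.0, 0.0005, -0.0312, 0.0, 0.0, 0.0, 0.21, -1.0, 0.0013, -0.0364, 0.0, 0.0, 0.0, 0.245, -1.0, 0.0022, -0.0415, 0.0, 0.0, 0.0, 0.28, -1.0, 0.0032, -0.0466, 0.0, 0.0, 0.0, 0.315, -1.0, 0.0045, -0.0517, 0.0, 0.0, 0.0, 0.35, -1.0, 0.0059, -0.0567, 0.0, 0.0, 0.0, 0.385, -1.0, 0.0076, -0.0617, 0.0, 0.0, 0.0, 0.42, -1.0]
[0.0018, -0.0049, 0.0, 0.0, 0.0, 0.035, -1.0, 0.0037, -0.0097, 0.0, 0.0, 0.0, 0.07, -1.0, 0.0059, -0.0145, 0.0, 0.0, 0.0, 0.105, -1.0, 0.0082, -0.0192, 0.0, 0.0, 0.0, 0.14, -1.0, 0.0106, -0.0238, 0.0, 0.0, 0.0, 0.175, -1.0, 0.0132, -0.0283, 0.0, 0.0, 0.0, 0.21, -1.0, 0.016, -0.0327, 0.0, 0.0, 0.0, 0.245, -1.0, 0.0189, -0.037, 0.0, 0.0, 0.0, 0.28, -1.0, 0.022, -0.0413, 0.0, 0.0, 0.0, 0.315, -1.0, 0.0252, -0.0454, 0.0, 0.0, 0.0, 0.35, -1.0, 0.0286, -0.0493, 0.0, 0.0, 0.0, 0.385, -1.0, 0.032, -0.0532, 0.0, 0.0, 0.0, 0.42, -1.0]
```

Call:
{"fn": "move_arm", "kwargs": {"motion": [-0.0046,-0.0034,0,0,0,0.035,-1,-0.0069,-0.0081,0,0,0,0.07,-1,-0.0091,-0.0128,0,0,0,0.105,-1,-0.011,-0.0177,0,0,0,0.14,-1,-0.0128,-0.0226,0,0,0,0.175,-1,-0.0144,-0.0275,0,0,0,0.21,-1], "newtons": 90}}

```text
t: 10.35
tool_pos: [0.5368, 0.125, 0.0331]
eef_rot: [-3.137, -0.002, -0.293]
wrist_force: [1.2, 8.7, -7.1]
grip_width: 0.0218
grip_force: 92.1
```

```bash
cat > st.py <<'E'
from h import *
o=get_obs();t=o['tool_pos'];y=o['eef_rot'][2];r=np.array([.678,.078])-t[:2]
print(t.round(4),'yaw',y.round(3),'F',o['wrist_force'].round(1),'M',o['ft_torque'].round(2))
print('r',np.linalg.norm(r),'angle swung by pos',np.arctan2(r[1],r[0])+.508,'by yaw',y+.508)
F=o['wrist_force'];print('F radial(out)',-(F[:2]@[np.cos(y),np.sin(y)]),'tang',F[:2]@[-np.sin(y),np.cos(y)])
E
python3 st.py
```

```text
[0.5368 0.125  0.0331] yaw -0.293 F [ 1.2  8.7 -7.1] M [ 1.83 -0.05  0.03]
r 0.14877834234627596 angle swung by pos 0.1868912875090485 by yaw 0.21461693375180846
F radial(out) 1.4138448725119495 tang 8.67000683962118
```

Call:
{"fn": "move_arm", "kwargs": {"motion": [-0.0015,-0.005,0,0,0,0.035,-1,-0.0027,-0.0101,0,0,0,0.07,-1,-0.0038,-0.0152,0,0,0,0.105,-1,-0.0047,-0.0203,0,0,0,0.14,-1,-0.0055,-0.0255,0,0,0,0.175,-1,-0.006,-0.0307,0,0,0,0.21,-1,-0.0064,-0.0359,0,0,0,0.245,-1,-0.0066,-0.0411,0,0,0,0.28,-1]}}

```text
t: 11.02
tool_pos: [0.5296, 0.0843, 0.033]
eef_rot: [-3.137, -0.002, -0.013]
wrist_force: [-1.8, 10.8, -5.6]
grip_width: 0.0215
grip_force: 92.2
```

```bash
python3 st.py
```

```text
[0.5296 0.0843 0.033 ] yaw -0.013 F [-1.8 10.8 -5.6] M [ 2.17  0.32 -0.07]
r 0.1484991317607718 angle swung by pos 0.46539084092268074 by yaw 0.4949943120667508
F radial(out) 1.9054016810726357 tang 10.761039272362336
```

Call:
{"fn": "move_arm", "kwargs": {"motion": [0,-0.0052,0,0,0,0.035,-1,0.0002,-0.0104,0,0,0,0.07,-1,0.0006,-0.0156,0,0,0,0.105,-1,0.0011,-0.0208,0,0,0,0.14,-1,0.0019,-0.026,0,0,0,0.175,-1,0.0028,-0.0311,0,0,0,0.21,-1,0.0038,-0.0362,0,0,0,0.245,-1,0.0051,-0.0413,0,0,0,0.28,-1,0.0065,-0.0463,0,0,0,0.315,-1,0.0082,-0.0513,0,0,0,0.35,-1]}}

```text
t: 11.85
tool_pos: [0.5369, 0.0325, 0.0329]
eef_rot: [-3.139, -0.002, 0.337]
wrist_force: [-3.3, 10.2, -3.8]
grip_width: 0.0215
grip_force: 92.7
```

```bash
python3 st.py
```

```text
[0.5369 0.0325 0.0329] yaw 0.337 F [-3.3 10.2 -3.8] M [1.97 0.78 0.3 ]
r 0.14824897815806862 angle swung by pos 0.8202132275622268 by yaw 0.8453925602074075
F radial(out) -0.24572697347421593 tang 10.674368381299182
```

Call:
{"fn": "move_arm", "kwargs": {"motion": [0.0018,-0.0049,0,0,0,0.035,-1,0.0037,-0.0097,0,0,0,0.07,-1,0.0059,-0.0145,0,0,0,0.105,-1,0.0082,-0.0192,0,0,0,0.14,-1,0.0106,-0.0238,0,0,0,0.175,-1,0.0132,-0.0283,0,0,0,0.21,-1,0.016,-0.0327,0,0,0,0.245,-1]}}

```text
t: 12.43
tool_pos: [0.5529, -0.0014, 0.0328]
eef_rot: [-3.14, -0.001, 0.582]
wrist_force: [-3.8, 5.8, -3.1]
grip_width: 0.0216
grip_force: 92.8
```

```bash
python3 st.py
```

```text
[ 0.5529 -0.0014  0.0328] yaw 0.582 F [-3.8  5.8 -3.1] M [1.26 0.48 0.43]
r 0.14820493298456655 angle swung by pos 1.073630800839323 by yaw 1.0898513191572468
F radial(out) 0.004619855554036698 tang 6.981306302969777
```

Call:
{"fn": "move_arm", "kwargs": {"motion": [0.0014,-0.0022,0,0,0,0.0175,-1,0.0029,-0.0043,0,0,0,0.035,-1,0.0044,-0.0065,0,0,0,0.0525,-1,0.006,-0.0086,0,0,0,0.07,-1,0.0076,-0.0107,0,0,0,0.0875,-1,0.0092,-0.0127,0,0,0,0.105,-1,0.0109,-0.0147,0,0,0,0.1225,-1,0.0126,-0.0166,0,0,0,0.14,-1,0.0143,-0.0186,0,0,0,0.1575,-1,0.016,-0.0205,0,0,0,0.175,-1,0.016,-0.0205,0,0,0,0.175,-1]}}

```text
t: 13.35
tool_pos: [0.5694, -0.0245, 0.0327]
eef_rot: [3.141, 0.0, 0.753]
wrist_force: [0.7, -1.1, -4.0]
grip_width: 0.0217
grip_force: 92.5
```

```bash
python3 st.py
```

```text
[ 0.5694 -0.0245  0.0327] yaw 0.753 F [ 0.7 -1.1 -4. ] M [ 0.02 -0.04 -0.02]
r 0.14936958086936503 angle swung by pos 1.2644022942513713 by yaw 1.2611346402363635
F radial(out) 0.2357592125675221 tang -1.2506440256191496
```

Call:
{"fn": "move_arm", "kwargs": {"motion": [0.001,-0.0011,0,0,0,0.01,-1,0.002,-0.0022,0,0,0,0.02,-1,0.003,-0.0032,0,0,0,0.03,-1,0.003,-0.0032,0,0,0,0.03,-1]}}

```text
t: 13.68
tool_pos: [0.572, -0.0268, 0.0327]
eef_rot: [-3.141, 0.0, 0.784]
wrist_force: [-0.1, 0.1, -4.1]
grip_width: 0.0214
grip_force: 92.5
```

```bash
python3 st.py
```

```text
[ 0.572  -0.0268  0.0327] yaw 0.784 F [-0.1  0.1 -4.1] M [ 0.04 -0.    0.02]
r 0.14902578641895245 angle swung by pos 1.2876499692744314 by yaw 1.291662714624012
F radial(out) 0.007108151593606075 tang 0.19949956722286089
```

Call:
{"fn": "move_arm", "kwargs": {"motion": [0.0011,-0.0011,0,0,0,0.01,-1,0.0021,-0.0021,0,0,0,0.02,-1,0.0032,-0.0031,0,0,0,0.025,-1,0.0032,-0.0031,0,0,0,0.025,-1]}}

```text
t: 14.02
tool_pos: [0.5739, -0.0282, 0.0326]
eef_rot: [-3.139, 0.0, 0.811]
wrist_force: [-6.0, 3.7, -2.8]
grip_width: 0.0216
grip_force: 92.9
```

```bash
python3 st.py
python3 - <<'E'
from h import *
snap('top','t3.png');a=cv2.imread('pics/t3.png')[95:215,220:330];cv2.imwrite('pics/t3c.png',cv2.resize(a,(550,600),interpolation=cv2.INTER_CUBIC))
E
```

```text
[ 0.5739 -0.0282  0.0326] yaw 0.811 F [-6.   3.7 -2.8] M [1.05 0.85 0.44]
r 0.14870037777501705 angle swung by pos 1.303039674977251 by yaw 1.318886964565046
F radial(out) 1.3993142364883566 tang 6.890155974833732
```

View pics/t3c.png

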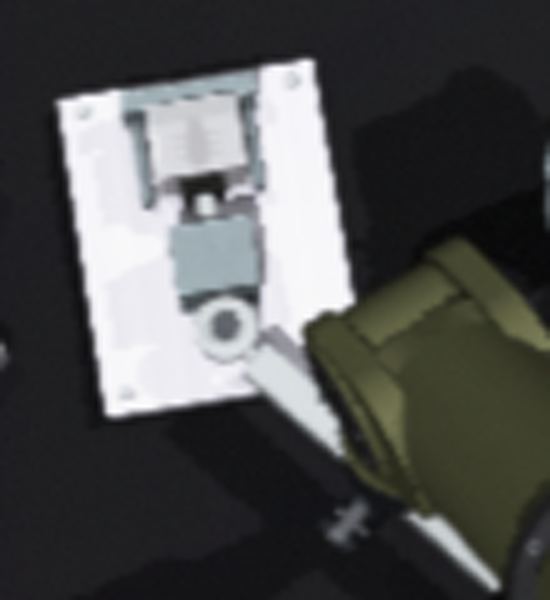

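The top crop shows the handle and bar swung to the right of the hub (at (228,325)), the pad extended, and the block against the fence. The force built up at the stop, so it's locked. Next I'll centre the bar in the play and draw it off.

Call:
{"fn": "move_arm", "kwargs": {"motion": [-0.0026,0.0026,0,0,0,-0.02,-1,-0.005,0.005,0,0,0,-0.043,-1,-0.005,0.005,0,0,0,-0.043,-1,-0.0094,0.0008,0,0,0,-0.043,-1,-0.0137,-0.0033,0,0,0,-0.043,-1,-0.018,-0.0075,0,0,0,-0.043,-1,-0.0223,-0.0117,0,0,0,-0.043,-1,-0.0223,-0.0117,0,0,0,-0.043,-1]}}

```text
t: 14.73
tool_pos: [0.5514, -0.0436, 0.0326]
eef_rot: [-3.142, 0.002, 0.763]
wrist_force: [-0.3, -1.0, -5.0]
grip_width: 0.0214
grip_force: 92.5
```

```bash
python3 st.py
```

```text
[ 0.5514 -0.0436  0.0326] yaw 0.763 F [-0.3 -1.  -5. ] M [-0.01 -0.   -0.01]
r 0.17552801955223557 angle swung by pos 1.2732917874330005 by yaw 1.2709605505380392
F radial(out) 0.9009656575762128 tang -0.5723197726767631
```

Call:
{"fn": "move_arm", "kwargs": {"motion": [-0.005,-0.0048,0,0,0,0,-1,-0.0101,-0.0097,0,0,0,0,-1,-0.0152,-0.0145,0,0,0,0,-1,-0.0202,-0.0193,0,0,0,0,-1,-0.0253,-0.0242,0,0,0,0,-1,-0.0303,-0.029,0,0,0,0,-1,-0.0354,-0.0338,0,0,0,0,-1,-0.0404,-0.0386,0,0,0,0,-1,-0.0455,-0.0435,0,0,0,0,-1,-0.0505,-0.0483,0,0,0,0,-1,-0.0505,-0.0483,0,0,0,0,-1]}}

```text
t: 15.65
tool_pos: [0.5008, -0.0914, 0.0326]
eef_rot: [-3.141, 0.002, 0.763]
wrist_force: [0.6, -0.9, -4.5]
grip_width: 0.0216
grip_force: 92.5
```

```bash
python3 st.py
```

```text
[ 0.5008 -0.0914  0.0326] yaw 0.763 F [ 0.6 -0.9 -4.5] M [ 0.01 -0.    0.07]
r 0.24513609973028241 angle swung by pos 1.2708310429408707 by yaw 1.271291373382814
F radial(out) 0.17782505649189928 tang -1.0512233188769677
```

Call:
{"fn": "move_arm", "kwargs": {"motion": [0,0,0.03,0,0,0,-1,0,0,0.065,0,0,0,-1,0,0,0.1,0,0,0,-1,0,0,0.13,0,0,0,-1,0.01,-0.03,0.13,0,0,-0.08,-1,0.022,-0.06,0.13,0,0,-0.17,-1,0.034,-0.094,0.13,0,0,-0.27,-1,0.046,-0.128,0.13,0,0,-0.37,-1,0.058,-0.16,0.13,0,0,-0.45,-1,0.0655,-0.182,0.13,0,0,-0.5,-1,0.0675,-0.1875,0.13,0,0,-0.514,-1,0.0675,-0.1875,0.13,0,0,-0.514,-1]}}

```text
t: 16.65
tool_pos: [0.5697, -0.2795, 0.1619]
eef_rot: [3.142, 0.001, 0.247]
wrist_force: [0.1, 0.1, -4.1]
grip_width: 0.0216
grip_force: 92.6
```

Call:
{"fn": "move_arm", "kwargs": {"motion": [0,0,0,0,0,0,-1,0,0,0,0,0,0,-1,0,0,0,0,0,0,-1]}}

```text
t: 16.9
tool_pos: [0.5698, -0.2753, 0.163]
eef_rot: [-3.141, -0.0, 0.254]
wrist_force: [0.3, 0.8, -4.0]
grip_width: 0.0215
grip_force: 92.5
```

```bash
python3 st.py
```

```text
[ 0.5698 -0.2753  0.163 ] yaw 0.254 F [ 0.3  0.8 -4. ] M [ 0.02 -0.    0.02]
r 0.36952824027255476 angle swung by pos 1.7817417215441556 by yaw 0.7618568482387527
F radial(out) -0.4607998937455546 tang 0.7095325950317685
```

Call:
{"fn": "move_arm", "kwargs": {"motion": [0,-0.003,-0.02,0,0,0,-1,0,-0.003,-0.05,0,0,0,-1,0,-0.003,-0.08,0,0,0,-1,0,-0.003,-0.1,0,0,0,-1,0,-0.003,-0.115,0,0,0,-1,0,-0.003,-0.124,0,0,0,-1,0,-0.003,-0.129,0,0,0,-1,0,-0.003,-0.132,0,0,0,-1,0,-0.003,-0.134,0,0,0,-1,0,-0.003,-0.134,0,0,0,-1]}}

```text
t: 17.73
tool_pos: [0.5705, -0.2803, 0.0296]
eef_rot: [3.141, -0.001, 0.251]
wrist_force: [-0.1, 0.7, -4.4]
grip_width: 0.0215
grip_force: 92.8
```

```bash
python3 st.py
```

```text
[ 0.5705 -0.2803  0.0296] yaw 0.251 F [-0.1  0.7 -4.4] M [ 0.   -0.09 -0.  ]
r 0.37407331380887837 angle swung by pos 1.7872070448263366 by yaw 0.7590705966424258
F radial(out) -0.04808777052726535 tang 0.7266562619477723
```

Call:
{"fn": "move_arm", "kwargs": {"motion": [0,0,-0.0006,0,0,0,-1,0,0,-0.0012,0,0,0,-1,0,0,-0.0012,0,0,0,-1,0,0,-0.0012,0,0,0,-1]}}

```text
t: 18.07
tool_pos: [0.5705, -0.2805, 0.0292]
eef_rot: [3.14, -0.001, 0.251]
wrist_force: [-2.2, 0.5, 5.2]
grip_width: 0.0215
grip_force: 93.9
```

Seated: the vertical force has changed sign. Releasing gently, then rising.

Call:
{"fn": "move_arm", "kwargs": {"motion": [0,0,0,0,0,0,-0.4,0,0,0,0,0,0,-0.2,0,0,0,0,0,0,0.2,0,0,0,0,0,0,0.6,0,0,0,0,0,0,0.9,0,0,0,0,0,0,0.9,0,0,0,0,0,0,0.9,0,0,0,0,0,0,0.9]}}

```text
t: 18.73
tool_pos: [0.5698, -0.2803, 0.0275]
eef_rot: [-3.142, 0.0, 0.251]
wrist_force: [0.1, -0.7, 0.3]
grip_width: 0.081
grip_force: 0.0
```

Call:
{"fn": "move_arm", "kwargs": {"motion": [0,0,0.01,0,0,0,0.9,0,0,0.03,0,0,0,0.9,0,0,0.06,0,0,0,0.9,0,0,0.09,0,0,0,0.9,0,0,0.12,0,0,0,0.9,0,0,0.15,0,0,0,0.9,0,0,0.172,0,0,0,0.9,0,0,0.172,0,0,0,0.9,0,0,0.172,0,0,0,0.9]}}

```text
t: 19.48
tool_pos: [0.5705, -0.2804, 0.2017]
eef_rot: [3.139, -0.003, 0.251]
wrist_force: [-0.3, -0.4, -0.2]
grip_width: 0.0812
grip_force: 0.0
```

```bash
python3 bar.py
python3 - <<'E'
from h import *
o=get_obs();print(o['tool_pos'],o['grip_width'],o['t'])
w=snap('wrist')['frame'][:,:,::-1];s=snap('scene')['frame'][:,:,::-1]
cv2.imwrite('pics/f.png',np.hstack([cv2.resize(w,(400,300)),cv2.resize(s[120:330,120:400],(400,300))]))
E
```

```text
[[ 0.6904 -0.2537  0.057 ]
 [ 0.4835 -0.3039  0.057 ]
 [ 0.456  -0.3109  0.057 ]]
yaw 0.23809780473287778 lens 0.21288881427902917 0.24120351896774495
fit yaw 0.2542346614055052 width 0.02320519384471393 43
centre [ 0.57421704 -0.28008324]
[ 0.56966964 -0.28029559  0.20010621] 0.08113543912893695 19.5333
```

View pics/f.png

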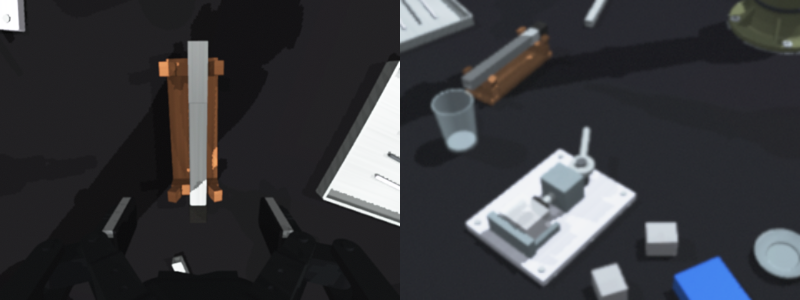

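The last view shows the bar in both cradles (left half, from (198,42) to (198,205)). In the right half, the handle is thrown to its -y side and the block is held at the fence. Both bystanders in view are undisturbed.

```bash
python3 -c "
from h import *
print(sign_off())"
```

```text
the job is handed in; nothing more can be done
None
```

I handed the job in at about 19.5 s: the handle is locked at its stop with the block pressed against the fence, and the bar is back in both cradles of its rest and released; the judge's verdict was not shown to me.

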